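Check and set the cover catch of a pastry bin

ROBOT

A 7-joint arm with a two-finger parallel gripper is mounted at the origin on the work surface. World frame = base frame: x ahead of the robot, y to its left, z up, the work surface at z = 0. Lengths are in m, angles in rad, forces in N, time in s.
With the tool pointing down it reaches from about 0.425 to 0.925 m from the base axis. Payload 6.8 kg.
Tool frame: the origin (TCP) lies at the very end of the fingers, on their centre line; the grasp point (between the pads) lies 19 mm behind it; z points along the fingers, y is the line along which they close (so a half turn about z gives the same grasp; the last joint's range is limited). The gripper opens to 85 mm and grips with 20 to 120 N. Pads are 22 mm wide; open, the fingers measure 114 mm over their backs; the gripper's body (76 mm by 85 mm) begins 54 mm behind the grasp point. The pads swing forward as they close: fully open they stand 13 mm farther back than shut.
Start: joints at [-1.326, 0.477, 0.022, 1.555, -0.011, 1.109, -0.083], TCP at [0.233, 0.633, 0.231] pointing down, gripper open.
Joint ranges: [-2.96, 2.96], [-0.34, 2.1], [-1.41, 1.46], [0.24, 2.44], [-1.37, 4.51], [0.17, 1.92], [-2.96, 2.96]. Speed limits (rad/s): [2.39, 2.39, 3.14, 3.14, 3.14, 3.14, 3.14].

INTERFACE

Orientations are given as a unit quaternion [w, x, y, z].
In Python, from station import bot gives the robot as it stands. The module is installed in compiled form; this text tells all that it offers.
- The arm moves only by the shell command python3 -m jog 'ROWS' [OPENING] [FORCE]. ROWS is JSON, a list of rows, each a list of 4 numbers: the shift along the tool's x, y, z in cm, then the turn about the tool's z in rad. In form: [[x, y, z, spin], ...]. A call has 1 to 20 rows; each row is the pose to reach, as a shift and turn from the pose commanded when the call began, along the tool's axes at that moment; what a row does not reach only later rows make up. A row lasts 1/12 s, in which the tool goes at most 41.7 mm and 7.16 degrees, less where a joint would pass 70% of its speed; a pose out of reach is approached as far as the arm can. A call with a gripper value outside its range is refused whole. OPENING is the closure, from -1 (fully open) to 1 (shut), set as the call begins (- or left out, the last holds). The fingers move at their own pace and stop on an object; FORCE is the grip in N (left out, the last holds). Time passes only in rows, so rows that repeat a pose let the fingers close. It gives the time, the measured TCP pose, the force, the opening and the grip force at its end, in the units of the state.
- bot.get_obs(): the state, without advancing time (a new reading comes with each control period).
- bot.read_camera(name): name is "scene" or "top" or "wrist"; returns a dict with "pixels" (400x640x3 uint8, red, green, blue), "depth" (400x640 float32, m along the optical axis (not along the pixel's ray), 0 where there is no reading), "fovy" (degrees; the focal length in pixels is half the picture's height over the tangent of half this angle, whatever the lens; pixels are square), "cx", "cy" (the principal point, pixels), "pose" (4x4, takes a point from camera to world coordinates). Camera axes: x right, y down, z forward; pixel columns grow to the right and rows downward; lengths in m; the calibration is good to about 2 mm. A picture is of the moment at which its call begins.
- bot.hand_in(): hands the job in; it is judged then, once.
The state is a dict: "t": time; "q": joint angles; "joint_vel": joint speeds; "joint_torque": joint torques, N m; "eef_pos": TCP position; "tool_rot": TCP orientation; "contact_force": force on the tool from outside, world axes, zero at the start; "torque": the same for the moment, N m; "gripper_width": opening from 0.0 (shut) to 1.0 (fully open); "grasp_force": force on a finger pad.
Only numpy, scipy, OpenCV 4.12 (cv2) and the standard library are available. Lean on these libraries where they do the work, as an engineer would, in place of code of your own. Each camera call takes 0.05 s, during which the arm holds its last target. There are 200 camera calls.

TASK

Check the spring catch on the pastry bin: press its thumb bar slowly straight down until it clicks and the cover springs open, and judge the force it takes. It must let go at between 6 and 8 N; if it does not, turn the black tension knob beside it, push the cover shut until it clicks, and press again until it does let go within those limits. Then push the cover shut until the catch clicks and holds. Never push the catch or the cover with more than 20 N, and leave everything else on the counter where it is.

Things in the scene. Friction and masses are not known exactly. Their poses are not given: they have to be found in the camera images.
- bin: pastry bin fixed to the counter: steel and clear plastic, nine muffins inside, 220 mm deep (own x) x 240 mm wide (own y), shut top at 109 mm height. Origin: centre of the underside. Own -x is its front with the catch, facing the robot, turned by up to 0.3 rad
- cover: the bin's clear, steel-edged, sprung cover. Origin on its hinge axis, along the bin's y, 108 mm behind the bin's origin at 105 mm height; own x and z as the bin's when shut. Caught it sits 0.01 rad up; let go it springs up to 0.42 rad and stays. It also springs up again if it is let go before the catch has clicked
- rail (a point): middle of the top face of the cover's steel front rail (40 mm along own x, 232 mm along y), 196 mm before the hinge; shut it lies 88 mm before the bin's origin at 109 mm height. To shut, push it down along its arc (it comes 16 mm towards the robot): 1 to 2 N, rising over the last 20 mm to 4 to 10 N (more the stiffer the catch); it clicks when level, and stops 2.5 mm below that
- catch: spring catch, a steel bell crank in the middle of the bin's front. Origin on its pivot, parallel to the bin's y, 121 mm before the bin's origin at 75 mm height. Its hook stands above the pivot (tip at 137 mm) and holds a bar at the cover's front edge; its lever with the thumb bar reaches 40 mm forward. Comes back by itself when let go
- pad (a point): top middle of the thumb bar: round, steel, 12 mm thick, 40 mm long (along bin's y) across the lever's end, 34 mm before the pivot; this point at 80 mm height, 155 mm before the bin's origin. The spring is preloaded: pressed straight down it resists from the first touch, 1 to 1.5 N more after 5.2 mm, where the hook slips off, the cover springs up: the release force, found 2 to 12 N. Stop at 8.2 mm
- knob_grip (a point): grip point of the tension knob (does not turn): round, black, ribbed, 30 mm thick and 28 mm high on a 36 mm foot, this point on its upright axis 7 mm under its top (137 mm), 158 mm before and 95 mm left (+y) of the bin's origin, on a grey housing 105 mm high. Clockwise from above stiffens the catch, by 5 N per rad in mid range, 4 N near its ends; 0.1 to 0.3 N m; turns +-1.25 rad, stays where left
- cup: white mug, 64 mm wide, 60 mm high, at the bin's front on the side away from the knob; loose, to be left alone
- plate: white plate, 110 mm across, 14 mm high, right beside the bin, with a muffin on it; loose, to be left alone
- muffin: dark muffin, 60 mm across, 57 mm high, on the plate; loose, to be left alone
- tongs: steel pastry tongs, 230 mm long, 20 mm high, lying to the left of the bin; loose, to be left alone
- shaker: sugar shaker, glass with a steel top, 64 mm wide, 112 mm high, beside the bin on the knob's side; loose, to be left alone
- napkins: steel napkin holder full of paper napkins, 100 x 130 mm, 98 mm high; loose, to be left alone
- server: cake server (spatula), 240 mm long, lying beyond the tongs; loose, to be left alone

How it is judged:
By the outcome, as a careful person would: the job done as asked, in the order asked, and still so for the second after the job is handed in, with the robot touching nothing.
It also fails if it takes over 72 s, if anything falls off the work surface, if the arm or the gripper's body presses on something with over 40 N, if the wrist force passes 120 N, or if a joint passes its speed limit or range.

## Working session

There is one attempt and no reset: what is moved stays moved. The work goes in short steps, Python scripts to look and compute and a shell command to move; the robot and the scene stay as the last step left them, time stands still between calls to the robot, and variables do not carry over. Pictures are saved under pics/ and viewed, at most 10 in all, crops included, and the job is handed in when it is done.

```bash
mkdir -p pics
cat > h.py <<'E'
import numpy as np,cv2
from station import bot
def cam(n):
    c=bot.read_camera(n); d=c["depth"]; f=200/np.tan(np.radians(c["fovy"])/2)
    v,u=np.mgrid[:400,:640]
    P=np.stack([(u-c["cx"])*d/f,(v-c["cy"])*d/f,d,np.ones_like(d)],-1)@np.array(c["pose"]).T
    return c["pixels"],P[...,:3],d
def save(n,img): cv2.imwrite("pics/"+n,img[...,::-1])
E
python3 - <<'E'
from h import *
o=bot.get_obs()
for k in o: print(k,np.round(o[k],3))
a,P,d=cam("top"); b,Q,d2=cam("scene"); np.savez("a.npz",a=a,P=P,d=d,b=b,Q=Q)
save("top0.png",a); save("sc0.png",b)
E
```

```text
t 0.0
q [-1.326  0.478  0.022  1.556 -0.012  1.109 -0.083]
joint_vel [ 0.     0.001  0.     0.001 -0.    -0.002  0.001]
joint_torque [-1.0000e-03 -5.9643e+01  1.6070e+00 -2.8121e+01  1.2000e-02  9.0000e-03
 -0.0000e+00]
eef_pos [0.233 0.633 0.23 ]
tool_rot [-0.     0.175  0.984 -0.001]
contact_force [-1.043  0.363  0.428]
torque [-0.006 -0.02  -0.01 ]
grasp_force 0.0
gripper_width 1.002
```

View pics/top0.png

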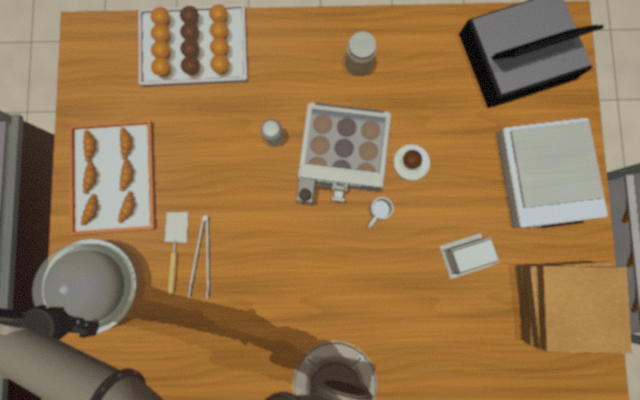

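View pics/sc0.png

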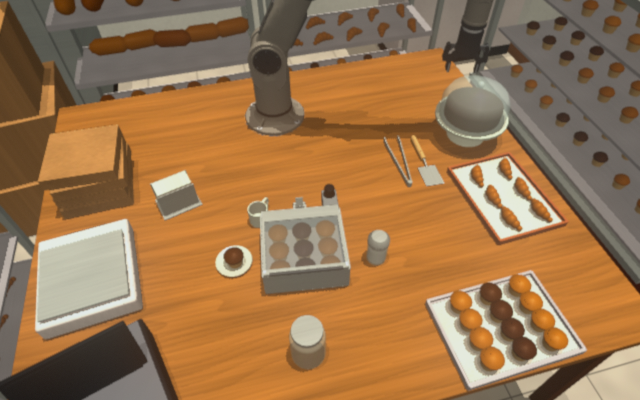

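Run:
```python
from h import *
z=np.load("a.npz");a,P=z["a"],z["P"]
save("crop.png",cv2.resize(a[90:240,255:435],None,fx=4,fy=4,interpolation=cv2.INTER_CUBIC))
for (u,v) in [(345,180),(306,190),(306,194),(339,185),(339,192),(338,199),(310,178),(378,186),(380,208)]: print(u,v,np.round(P[v,u],3))
reg=np.zeros((400,640),bool); reg[95:215,290:395]=1
Z=P[...,2]; print(np.histogram(Z[reg],bins=np.arange(0,.16,.005)))
for lo,hi in [(.098,.120),(.122,.145)]:
    m=reg&(Z>lo)&(Z<hi); p=P[m]; print(lo,m.sum(),p.mean(0)); r=cv2.minAreaRect((p[:,:2]*1000).astype(np.float32)); print(r)
```

```text
345 180 [ 0.579 -0.041  0.111]
306 190 [0.549 0.07  0.134]
306 194 [0.537 0.07  0.141]
339 185 [ 0.561 -0.022  0.135]
339 192 [ 0.549 -0.024  0.079]
338 199 [ 0.528 -0.02   0.086]
310 178 [0.587 0.058 0.105]
378 186 [ 0.56  -0.134  0.104]
380 208 [ 0.507 -0.15   0.006]
(array([2540,  575,   54,   18,   22,   18,   19,   17,   18,   15,   19,
         38,   49,   28,   33,   90,   90,   40,   72,  178,  676, 3246,
       2399,  221,   14,    5,   26,   71,   15,    0,    0]), array([0.   , 0.005, 0.01 , 0.015, 0.02 , 0.025, 0.03 , 0.035, 0.04 ,
       0.045, 0.05 , 0.055, 0.06 , 0.065, 0.07 , 0.075, 0.08 , 0.085,
       0.09 , 0.095, 0.1  , 0.105, 0.11 , 0.115, 0.12 , 0.125, 0.13 ,
       0.135, 0.14 , 0.145, 0.15 , 0.155]))
0.098 6627 [ 0.67787843 -0.0393186   0.1089679 ]
((652.3856201171875, -39.20408630371094), (241.7405242919922, 291.3395690917969), 81.59703826904297)
0.122 123 [0.5444705  0.05340136 0.13581557]
((544.4237060546875, 25.281490325927734), (28.364212036132812, 123.8238296508789), 4.095925331115723)
```

View pics/crop.png

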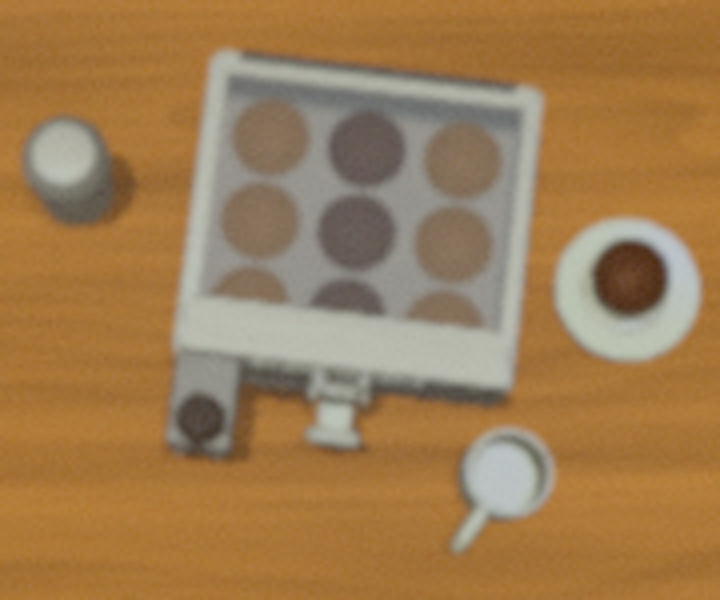

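The top crop shows the knob at top-image (305,194), the thumb bar at (338,199), the mug at (381,208), and bin yaw of about -0.14. Next I'll move above the pad with the gripper shut.

```bash
python3 -m jog '[[-49.6,-51.3,0,-0.21],[-49.6,-51.3,0,-0.21],[-49.6,-51.3,0,-0.21],[-49.6,-51.3,0,-0.21],[-49.6,-51.3,0,-0.21],[-49.6,-51.3,0,-0.21],[-49.6,-51.3,0,-0.21],[-49.6,-51.3,0,-0.21],[-49.6,-51.3,0,-0.21],[-49.6,-51.3,0,-0.21],[-49.6,-51.3,0,-0.21],[-49.6,-51.3,0,-0.21],[-49.6,-51.3,0,-0.21],[-49.6,-51.3,0,-0.21],[-49.6,-51.3,0,-0.21],[-49.6,-51.3,0,-0.21],[-49.6,-51.3,0,-0.21],[-49.6,-51.3,0,-0.21],[-49.6,-51.3,0,-0.21],[-49.6,-51.3,0,-0.21]]' 1 40
python3 -m jog '[[0,0,0,0],[0,0,0,0],[0,0,0,0],[0,0,0,0]]'
python3 - <<'E'
from h import *
o=bot.get_obs()
for k in ["t","q","eef_pos","tool_rot","contact_force"]: print(k,np.round(o[k],3))
a,P,d=cam("wrist"); np.savez("w.npz",a=a,P=P); save("w0.png",a)
E
```

```text
t: 1.77
eef_pos: [0.5209, -0.0189, 0.2309]
tool_rot: [-0.001, 0.072, 0.997, 0.0]
contact_force: [0.6, 0.9, -0.2]
gripper_width: -0.001
grasp_force: 0.0
t: 2.1
eef_pos: [0.5212, -0.0182, 0.2313]
tool_rot: [-0.0, 0.07, 0.998, 0.0]
contact_force: [0.7, 0.8, -0.9]
gripper_width: -0.007
grasp_force: 0.0
t 2.1
q [-0.394  0.228  0.363  1.939 -0.097  0.991  1.444]
eef_pos [ 0.521 -0.018  0.231]
tool_rot [-0.     0.07   0.998  0.   ]
contact_force [ 0.678  0.768 -0.943]
```

View pics/w0.png

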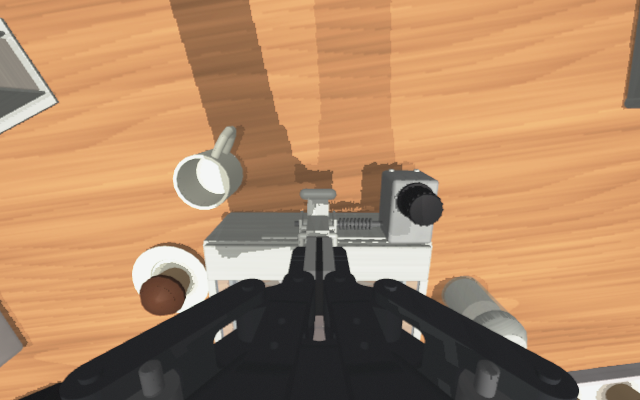

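The wrist view shows the thumb bar at about (318,195), the knob top at about (427,208) and the rail's front edge at about row 240.

Run:
```python
from h import *
z=np.load("w.npz");a,P=z["a"],z["P"]
Z=P[...,2]
def box(n,u0,u1,v0,v1,lo,hi):
    s=np.s_[v0:v1,u0:u1]; m=(Z[s]>lo)&(Z[s]<hi); p=P[s][m]; v,u=np.nonzero(m)
    print(n,m.sum(),p.mean(0).round(4),p.min(0).round(4),p.max(0).round(4)); return p,u+u0,v+v0
p,_,_=box("pad",295,340,185,202,.072,.09)
r=cv2.minAreaRect((p[:,:2]*1000).astype(np.float32)); print(r)
p,_,_=box("knob",395,450,180,230,.131,.145)
print(cv2.minEnclosingCircle((p[:,:2]*1000).astype(np.float32)))
p,_,_=box("rail",200,440,236,285,.102,.116)
A=p[p[:,2]>.104]; r=cv2.minAreaRect((A[:,:2]*1000).astype(np.float32)); print(r)
# front edge line
e=[]
for u in list(range(215,290,5))+list(range(345,425,5)):
    c=[v for v in range(225,285) if .100<Z[v,u]<.116]
    if c: e.append(P[c[0],u])
e=np.array(e); k=np.polyfit(e[:,1],e[:,0],1); print(k, -np.arctan(k[0]), np.std(e[:,0]-np.polyval(k,e[:,1])))
print(e[::4].round(3))
```

```text
pad 420 [ 0.5304 -0.0219  0.0785] [ 0.523  -0.0415  0.0732] [ 0.5389 -0.0026  0.0819]
((531.3683471679688, -22.255889892578125), (38.82292556762695, 13.210138320922852), 81.47431182861328)
knob 952 [0.5407 0.0718 0.1359] [0.5258 0.0564 0.1311] [0.5579 0.0879 0.1384]
((541.8197631835938, 72.3008041381836), 16.087568283081055)
rail 6805 [ 0.5924 -0.028   0.1094] [ 0.5587 -0.15    0.1024] [0.6352 0.0882 0.1139]
((591.4856567382812, -31.065223693847656), (232.41256713867188, 58.94350051879883), 81.97135925292969)
[0.063823   0.57256599] -0.06373655160359186 0.006710991343904607
[[ 0.56  -0.132  0.105]
 [ 0.563 -0.111  0.105]
 [ 0.566 -0.091  0.106]
 [ 0.569 -0.071  0.104]
 [ 0.58   0.005  0.106]
 [ 0.584  0.025  0.106]
 [ 0.565  0.048  0.104]
 [ 0.568  0.067  0.105]]
```

```bash
python3 -m jog '[[-0.3,-0.2,3,0],[-0.3,-0.2,7,0],[-0.3,-0.2,10,0],[-0.3,-0.2,13,0],[-0.3,-0.2,14.2,0],[-0.3,-0.2,14.2,0],[-0.3,-0.2,14.2,0],[-0.3,-0.2,14.2,0],[-0.3,-0.2,14.2,0]]'
for i in 1 2 3 4 5; do python3 -m jog '[[0,0,0,0]]' | grep -E "contact|eef"; done
python3 - <<'E'
from h import *
o=bot.get_obs(); print(o["eef_pos"],o["contact_force"],o["t"])
E
```

```text
t: 2.9
eef_pos: [0.5253, -0.0216, 0.0908]
tool_rot: [0.001, 0.071, 0.997, 0.0]
contact_force: [0.2, -0.4, 0.0]
gripper_width: -0.002
grasp_force: 0.0
eef_pos: [0.5251, -0.0216, 0.0906]
contact_force: [-0.2, 0.1, 0.7]
eef_pos: [0.5248, -0.0216, 0.0903]
contact_force: [-0.1, -0.5, 0.8]
eef_pos: [0.5245, -0.0217, 0.09]
contact_force: [0.2, -0.5, -0.6]
eef_pos: [0.5243, -0.0217, 0.0897]
contact_force: [-0.1, -0.1, 0.7]
eef_pos: [0.5242, -0.0217, 0.0895]
contact_force: [0.2, 0.2, 1.2]
[ 0.52418668 -0.02171653  0.08948677] [0.2375365  0.20996713 1.1823316 ] 3.3167
```

```bash
cat > f.sh <<'E'
awk '/^t:/{t=$2}/eef/{z=$4}/contact/{f=$4}END{print t,z,f}' | tr -d ']'
E
python3 -m jog '[[0,0,0.2,0],[0,0,0.4,0],[0,0,0.6,0],[0,0,0.7,0],[0,0,0.7,0],[0,0,0.7,0]]' | sh f.sh
for i in 1 2 3 4 5 6 7 8 9 10 11 12; do python3 -m jog '[[0,0,0.02,0],[0,0,0.04,0]]' | sh f.sh; done
```

```text
3.82 0.0821 0.2
3.98 0.0819 -0.7
4.15 0.0815 -0.2
4.32 0.0811 -0.4
4.48 0.0807 0.1
4.65 0.0804 3.3
4.82 0.0802 6.2
4.98 0.0798 5.4
5.15 0.0794 6.0
5.32 0.079 5.5
5.48 0.0786 6.1
5.65 0.0782 6.4
5.82 0.0778 5.5
```

```bash
for i in 1 2 3 4 5; do python3 -m jog '[[0,0,0.01,0],[0,0,0.03,0]]' | sh f.sh; done
echo; for i in 1 2 3 4 5 6; do python3 -m jog '[[0,0,0.01,0]]' | sh f.sh; done
```

```text
5.98 0.0775 6.0
6.15 0.0772 6.0
6.32 0.0769 5.8
6.48 0.0766 6.1
6.65 0.0763 5.7

6.73 0.0761 5.6
6.82 0.076 6.6
6.9 0.076 6.9
6.98 0.0759 5.2
7.07 0.0757 5.3
7.15 0.0756 5.6
```

```bash
for i in 1 2 3 4 5 6 7 8 9 10 11 12 13 14 15 16 17 18 19 20; do python3 -m jog '[[0,0,0,0]]' | sh f.sh; done | awk '{s+=$3;q+=$3*$3;print}END{m=s/NR;print m,sqrt(q/NR-m*m)}' | tail -3
for i in 1 2 3 4 5 6; do python3 -m jog '[[0,0,0.005,0],[0,0,0.01,0]]' | sh f.sh; done
```

```text
8.73 0.0756 5.2
8.82 0.0756 4.8
5.265 0.469335
8.98 0.0755 4.8
9.15 0.0753 4.4
9.32 0.0752 6.3
9.48 0.0751 7.1
9.65 0.075 7.3
9.82 0.075 7.1
```

Run:
```python
from h import *
o=bot.get_obs(); print(o["eef_pos"],o["contact_force"],o["torque"],o["t"])
a,P,d=cam("scene"); save("s1.png",cv2.resize(a[150:300,200:400],None,fx=4,fy=4)); Q=np.load("a.npz")["Q"]
for v in range(200,250,6): print(v,P[v,300].round(3),Q[v,300].round(3))
```

```text
[ 0.52387256 -0.02161894  0.07497675] [-3.38920878  0.95336124  7.07544904] [0.13877434 0.6996183  0.01216479] 9.8167
200 [ 0.612 -0.031  0.188] [ 0.561 -0.022  0.127]
206 [ 0.629 -0.035  0.183] [ 0.572 -0.025  0.112]
212 [ 0.641 -0.038  0.172] [ 0.594 -0.03   0.111]
218 [ 0.658 -0.043  0.167] [ 0.616 -0.035  0.112]
224 [ 0.673 -0.046  0.159] [ 0.635 -0.04   0.109]
230 [ 0.689 -0.05   0.153] [ 0.654 -0.044  0.105]
236 [ 0.705 -0.054  0.148] [ 0.678 -0.049  0.11 ]
242 [ 0.719 -0.058  0.14 ] [ 0.694 -0.053  0.104]
248 [ 0.735 -0.062  0.135] [ 0.717 -0.059  0.109]
```

View pics/s1.png

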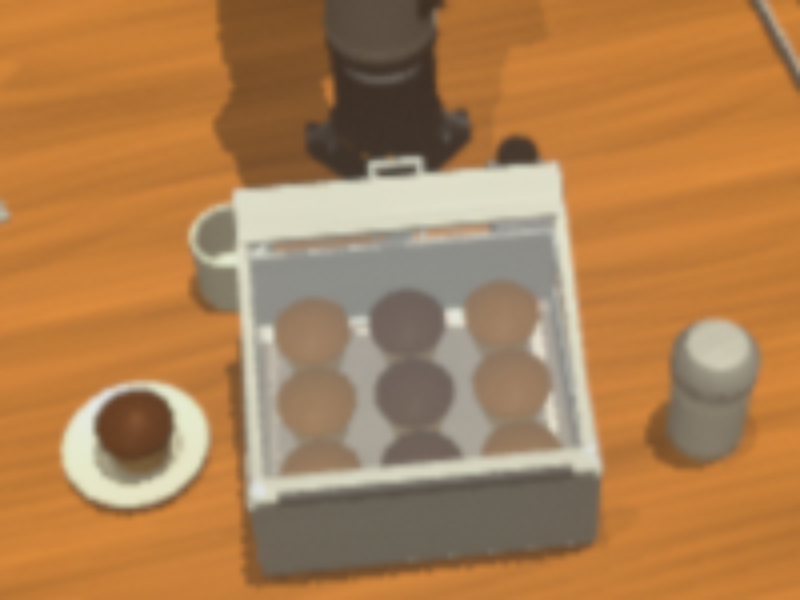

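```bash
python3 -m jog '[[0.5,0,-0.3,0],[1.5,0,-0.8,0],[3,0,-1.2,0],[3,0,-1.2,0],[3,0,-1.2,0],[3,0,-1.2,0]]' 
for i in 1 2 3 4 5 6 7 8 9 10 11 12 ; do python3 -m jog '[[0,0,0,0]]' | sh f.sh; done | awk '{s+=$3;q+=$3*$3;print}END{m=s/NR;print m,sqrt(q/NR-m*m)}' | tail -2
```

```text
t: 10.37
eef_pos: [0.4947, -0.0174, 0.0868]
tool_rot: [0.0, 0.071, 0.997, 0.0]
contact_force: [0.4, 0.0, 0.5]
gripper_width: -0.005
grasp_force: 0.0
11.37 0.0868 -0.3
0.141667 0.352274
```

```bash
python3 -m jog '[[0,0,-4,0],[0,0,-8,0],[0,3,-8,0],[0,6,-8,0],[0,9.5,-8,0],[-2,9.5,-8,0],[-3.3,9.5,-8,0],[-3.3,9.5,-8,0],[-3.3,9.5,-8,0],[-3.3,9.5,-8,0],[-3.3,9.5,-8,0]]' -0.3 60
python3 - <<'E'
from h import *
a,P,d=cam("wrist"); save("w1.png",a)
Z=P[...,2]; m=(Z>.131)&(Z<.142)&(abs(P[...,0]-.541)<.03)&(abs(P[...,1]-.072)<.03)&(a.max(2)<70)
print(m.sum(),cv2.minEnclosingCircle((P[m][:,:2]*1000).astype(np.float32)))
E
```

```text
t: 12.28
eef_pos: [0.5397, 0.0715, 0.1666]
tool_rot: [-0.0, 0.072, 0.997, -0.0]
contact_force: [0.6, 0.2, -1.3]
gripper_width: 0.649
grasp_force: 0.0
1586 ((541.5564575195312, 73.1197509765625), 16.016141891479492)
```

View pics/w1.png

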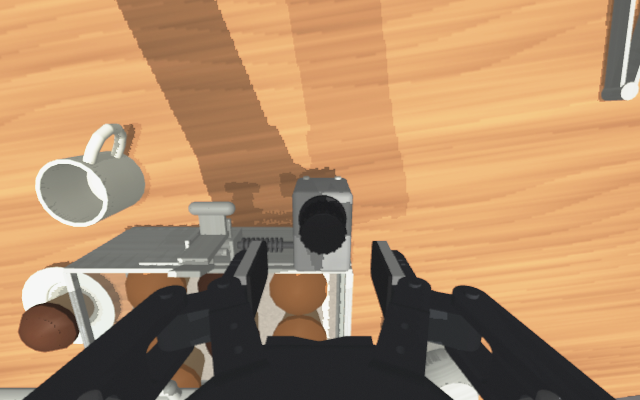

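The knob at (322,220) sits centred between the fingers. I'll go down, grip it and turn it 0.3 rad clockwise.

```bash
python3 -m jog '[[0,0,2,0],[0,0,4,0],[0,0,5.4,0],[0,0,5.4,0],[0,0,5.4,0],[0,0,5.4,0]]'
python3 -m jog '[[0,0,0,0],[0,0,0,0],[0,0,0,0],[0,0,0,0],[0,0,0,0],[0,0,0,0]]' 1 60
python3 -m jog '[[0,0,0,0.06],[0,0,0,0.12],[0,0,0,0.18],[0,0,0,0.24],[0,0,0,0.3],[0,0,0,0.3],[0,0,0,0.3],[0,0,0,0.3]]'
python3 -c "
from h import *
o=bot.get_obs();print(o['contact_force'],o['torque'])"
```

```text
t: 12.83
eef_pos: [0.541, 0.0718, 0.1137]
tool_rot: [0.0, 0.071, 0.997, 0.0]
contact_force: [0.1, -0.4, 0.5]
gripper_width: 0.649
grasp_force: 0.0
t: 13.33
eef_pos: [0.5416, 0.0736, 0.1144]
tool_rot: [0.001, 0.071, 0.997, 0.001]
contact_force: [-1.8, 3.5, 7.0]
gripper_width: 0.326
grasp_force: 58.7
t: 14.0
eef_pos: [0.5416, 0.0738, 0.1144]
tool_rot: [0.001, 0.219, 0.976, 0.002]
contact_force: [-1.6, 4.2, 6.8]
gripper_width: 0.332
grasp_force: 58.9
[-1.55792746  4.16603156  6.84377461] [ 0.76380346  0.39328797 -0.11952813]
```

```bash
python3 -m jog '[[0,0,0,0],[0,0,0,0],[0,0,0,0],[0,0,-3,0],[0,0,-6,0],[0,0,-9,-0.1],[0,0,-11,-0.2],[0,0,-11,-0.3],[0,0,-11,-0.3],[0,0,-11,-0.3]]' -0.3 60
python3 -m jog '[[-2,-4,0,0],[-4,-8,0,0],[-5.6,-11.4,0,0],[-5.6,-11.4,0,0],[-5.6,-11.4,0,0],[-5.6,-11.4,0,0],[-5.6,-11.4,0,0]]' 1 60
python3 - <<'E'
from h import *
o=bot.get_obs(); p=o["eef_pos"]; w=o["tool_rot"]; print(o["t"],o["contact_force"])
n=np.array(w[1:3]); X=np.array([n[0]**2-n[1]**2,2*n[0]*n[1]]); Y=np.array([X[1],-X[0]])
B=np.array([.6845,-.0437]); ex=np.array([.99,-.1415])
for th in [.42,.4,.3,.2,.15,.1,.07,.05,.03,.01,0,-.01]:
    xo=.108-.196*np.cos(th)+.004*np.sin(th); z=.105+.196*np.sin(th)+.004*np.cos(th)
    D=B+ex*xo-p[:2]; print(th,round(D@X*100,2),round(D@Y*100,2),round((p[2]-z)*100,2))
E
```

```text
t: 14.83
eef_pos: [0.5403, 0.0715, 0.2226]
tool_rot: [-0.0, 0.073, 0.997, 0.0]
contact_force: [-0.3, -0.3, 0.2]
gripper_width: 0.651
grasp_force: 0.0
t: 15.42
eef_pos: [0.5792, -0.0474, 0.2219]
tool_rot: [-0.001, 0.071, 0.997, 0.0]
contact_force: [0.2, 0.5, 0.1]
gripper_width: 0.002
grasp_force: 0.0
15.4167 [0.22666919 0.49227457 0.06656721]
0.42 -3.44 1.85 3.33
0.4 -3.28 1.85 3.69
0.3 -2.57 1.85 5.51
0.2 -2.04 1.85 7.4
0.15 -1.85 1.85 8.36
0.1 -1.71 1.85 9.33
0.07 -1.65 1.85 9.92
0.05 -1.62 1.85 10.31
0.03 -1.6 1.85 10.7
0.01 -1.58 1.85 11.09
0 -1.57 1.85 11.29
-0.01 -1.57 1.85 11.48
```

```bash
python3 -m jog '[[-3.4,1.8,0,0],[-3.4,1.8,2,0],[-3.4,1.8,3,0],[-3.3,1.8,3.7,0],[-3.1,1.8,4.2,0],[-2.9,1.8,4.7,0],[-2.6,1.8,5.5,0],[-2.4,1.8,6.1,0],[-2.2,1.8,6.8,0],[-2,1.8,7.4,0],[-1.9,1.8,8,0],[-1.85,1.8,8.4,0],[-1.8,1.8,8.8,0],[-1.7,1.8,9.1,0],[-1.7,1.8,9.3,0],[-1.7,1.8,9.3,0],[-1.7,1.8,9.3,0],[-1.7,1.8,9.3,0]]'
for i in 1 2 3 4 5 6 7; do python3 -m jog '[[0,0,0.1,0],[0,0,0.2,0]]' | sh f.sh; done
```

```text
t: 16.92
eef_pos: [0.5991, -0.0337, 0.1299]
tool_rot: [-0.0, 0.071, 0.997, -0.0]
contact_force: [-0.1, -0.0, 0.5]
gripper_width: 0.003
grasp_force: 0.5
17.08 0.128 3.1
17.25 0.1259 4.4
17.42 0.1238 4.8
17.58 0.1216 5.4
17.75 0.1196 5.0
17.92 0.1177 6.6
18.08 0.1156 5.1
```

```bash
for i in 1 2 3 4; do python3 -m jog '[[0,0,0.05,0],[0,0,0.1,0]]' | sh f.sh; done; for i in 1 2 3 4 5 ; do python3 -m jog '[[0,0,0.03,0],[0,0,0.05,0]]' | sh f.sh; done
```

```text
18.25 0.1145 0.9
18.42 0.1136 0.6
18.58 0.1126 -0.1
18.75 0.1117 -0.0
18.92 0.1112 -0.9
19.08 0.1108 0.4
19.25 0.1104 1.4
19.42 0.1099 2.3
19.58 0.1093 1.1
```

```bash
for i in 1 2 3 4 5 6 7 8; do python3 -m jog '[[0,0,0.02,0],[0,0,0.03,0]]' | sh f.sh; done
```

```text
19.75 0.109 0.5
19.92 0.1087 1.3
20.08 0.1084 1.3
20.25 0.108 1.2
20.42 0.1078 0.8
20.58 0.1074 0.7
20.75 0.1071 1.0
20.92 0.1068 1.4
```

```bash
for i in 1 2 3 4 5; do python3 -m jog '[[0,0,0.01,0],[0,0,0.02,0]]' | sh f.sh; done
python3 - <<'E'
from h import *
Q=np.load("a.npz")["Q"]; a,P,d=cam("scene")
for u,v in [(320,212),(325,215),(335,222),(300,224)]: print(P[v,u].round(3),Q[v,u].round(3))
E
```

```text
21.08 0.1067 2.0
21.25 0.1066 2.8
21.42 0.1064 3.6
21.58 0.1063 4.6
21.75 0.1061 7.5
[0.606 0.028 0.108] [0.611 0.027 0.113]
[0.621 0.04  0.108] [0.622 0.04  0.108]
[0.651 0.062 0.104] [0.654 0.061 0.108]
[ 0.632 -0.039  0.103] [ 0.635 -0.04   0.109]
```

```bash
python3 -m jog '[[0,0,-1,0],[0,0,-3,0],[0,0,-6.4,0],[3,0,-6.4,0],[7,0,-6.4,0],[7,0,-6.4,0],[7,0,-6.4,0],[7,0,-6.4,0]]'
python3 - <<'E'
from h import *
Q=np.load("a.npz")["Q"]; a,P,d=cam("scene")
for u,v in [(320,212),(325,215),(335,222),(300,224)]: print(P[v,u].round(3),Q[v,u].round(3))
o=bot.get_obs(); p=o["eef_pos"]; w=o["tool_rot"]
n=np.array(w[1:3]); X=np.array([n[0]**2-n[1]**2,2*n[0]*n[1]]); Y=np.array([X[1],-X[0]])
D=np.array([.5238,-.0217])-p[:2]; print(D@X*100,D@Y*100,(p[2]-.082)*100)
E
```

```text
t: 22.47
eef_pos: [0.5305, -0.0235, 0.1705]
tool_rot: [0.001, 0.071, 0.997, 0.0]
contact_force: [0.6, 0.3, -0.4]
gripper_width: -0.001
grasp_force: 0.0
[0.61  0.028 0.112] [0.611 0.027 0.113]
[0.624 0.039 0.112] [0.622 0.04  0.108]
[0.654 0.061 0.108] [0.654 0.061 0.108]
[ 0.636 -0.04   0.109] [ 0.635 -0.04   0.109]
0.7521068997392868 0.07485641268252176 8.85217479885163
```

```bash
python3 -m jog '[[0.75,0.07,0,0],[0.75,0.07,2,0],[0.75,0.07,5,0],[0.75,0.07,7.5,0],[0.75,0.07,8.7,0],[0.75,0.07,8.7,0],[0.75,0.07,8.7,0],[0.75,0.07,8.7,0],[0.75,0.07,8.7,0],[0.75,0.07,8.7,0]]'|sh f.sh
for i in 1 2 3 4 5 6 7 8 9 10 11 12; do python3 -m jog '[[0,0,0,0]]' | sh f.sh; done | awk '{s+=$3;print}END{print s/NR}' | tail -2
for i in 1 2 3 4 5 6 7 8 9 10 11 12 13; do python3 -m jog '[[0,0,0.02,0],[0,0,0.04,0]]' | sh f.sh; done
echo; for i in 1 2 3 4 5 6 7 8 9 10 11 12; do python3 -m jog '[[0,0,0,0]]' | sh f.sh; done | awk '{s+=$3;print}END{print s/NR}' | tail -2
```

```text
23.35 0.0839 -0.3
24.35 0.0829 0.3
0.0583333
24.52 0.0825 1.2
24.68 0.0821 -0.2
24.85 0.0816 -0.2
25.02 0.0813 -0.2
25.18 0.0809 -0.5
25.35 0.0805 -0.4
25.52 0.0802 3.3
25.68 0.08 5.9
25.85 0.0797 6.5
26.02 0.0793 6.7
26.18 0.0789 6.5
26.35 0.0785 7.1
26.52 0.0781 5.9

27.52 0.0781 6.8
6.44167
```

```bash
for i in 1 2 3 4 5 6 7 8 9 10 11; do python3 -m jog '[[0,0,0.01,0],[0,0,0.02,0]]' | sh f.sh; done
echo; for i in 1 2 3 4 5 6 7 8 9 10 11 12 13 14 15 16; do python3 -m jog '[[0,0,0,0]]' | sh f.sh; done | awk '{s+=$3;print}END{print s/NR}' | tail -2
```

```text
27.68 0.0779 6.7
27.85 0.0777 7.7
28.02 0.0775 6.6
28.18 0.0773 6.9
28.35 0.0771 6.0
28.52 0.0769 7.4
28.68 0.0767 7.3
28.85 0.0765 7.7
29.02 0.0762 7.5
29.18 0.0761 7.4
29.35 0.0759 7.2

30.68 0.0758 7.2
6.99375
```

```bash
for i in 1 2 3 4 5 6 7 8 9; do python3 -m jog '[[0,0,0.005,0],[0,0,0.01,0]]' | sh f.sh; done
python3 - <<'E'
from h import *
a,P,d=cam("scene"); print(P[206,300],P[224,300],bot.get_obs()["contact_force"])
E
```

```text
30.85 0.0758 7.1
31.02 0.0757 7.7
31.18 0.0756 6.2
31.35 0.0754 7.3
31.52 0.0753 7.4
31.68 0.0752 7.3
31.85 0.0751 6.6
32.02 0.075 5.2
32.18 0.0748 5.7
[ 0.56326489 -0.02311492  0.10128126] [ 0.63693582 -0.03982741  0.11072121] [-2.1448892   0.30504578  7.511129  ]
```

```bash
for i in 1 2 3 4 5; do python3 -m jog '[[0,0,0.005,0],[0,0,0.01,0]]' | grep contact; done
python3 - <<'E'
from h import *
a,P,d=cam("scene"); print(P[206,300],P[224,300],bot.get_obs()["eef_pos"])
E
```

```text
contact_force: [-2.6, 1.5, 8.9]
contact_force: [-3.8, 1.0, 8.3]
contact_force: [-3.1, 0.9, 7.7]
contact_force: [-4.0, 0.6, 8.8]
contact_force: [-2.4, -0.6, 7.1]
[ 0.63119308 -0.03543578  0.18529476] [ 0.67393065 -0.04637884  0.16034607] [ 0.52235188 -0.02170247  0.07455464]
```

```bash
python3 -m jog '[[0.5,0,-0.3,0],[1.5,0,-0.8,0],[3,0,-1.2,0],[3,0,-4,0],[3,0,-8,0],[3,0,-12,0],[3,0,-15,0],[3,0,-15,0],[0,0,-15,0],[-4,0,-15,0],[-8,0,-15,0],[-9.2,0,-15,0],[-9.2,0,-15,0],[-9.2,0,-15,0],[-9.2,0,-15,0]]'
python3 - <<'E'
from h import *
o=bot.get_obs(); p=o["eef_pos"]; w=o["tool_rot"]
n=np.array(w[1:3]); X=np.array([n[0]**2-n[1]**2,2*n[0]*n[1]]); Y=np.array([X[1],-X[0]])
B=np.array([.6845,-.0437]); ex=np.array([.99,-.1415])
for th in [.42,.3,.2,.1,.01]:
    xo=.108-.196*np.cos(th)+.004*np.sin(th); z=.105+.196*np.sin(th)+.004*np.cos(th)
    D=B+ex*xo-p[:2]; print(th,round(D@X*100,2),round(D@Y*100,2),round((p[2]-z)*100,2))
E
```

```text
t: 34.37
eef_pos: [0.6119, -0.0349, 0.2235]
tool_rot: [-0.001, 0.071, 0.997, 0.0]
contact_force: [-0.3, 0.5, 0.6]
gripper_width: 0.001
grasp_force: 0.0
0.42 -0.37 0.16 3.49
0.3 0.5 0.15 5.67
0.2 1.02 0.15 7.56
0.1 1.36 0.15 9.49
0.01 1.49 0.15 11.25
```

```bash
python3 -m jog '[[-0.3,0.1,1.5,0],[-0.3,0.1,2.8,0],[-0.3,0.1,3.5,0],[0,0.1,4.2,0],[0.2,0.1,4.9,0],[0.5,0.1,5.6,0],[0.7,0.1,6.3,0],[0.9,0.1,6.9,0],[1,0.1,7.5,0],[1.2,0.1,8.1,0],[1.25,0.1,8.6,0],[1.3,0.1,9,0],[1.35,0.1,9.3,0],[1.4,0.1,9.5,0],[1.4,0.1,9.5,0],[1.4,0.1,9.5,0],[1.4,0.1,9.5,0]]'|sh f.sh
for i in 1 2 3 4 5 6 7 8 9 10; do python3 -m jog '[[0,0,0.1,0],[0,0,0.2,0]]' | sh f.sh; done
```

```text
35.78 0.1292 1.0
35.95 0.1273 3.8
36.12 0.1252 4.2
36.28 0.123 5.8
36.45 0.1209 4.7
36.62 0.1189 5.8
36.78 0.117 6.5
36.95 0.1149 2.2
37.12 0.1128 1.0
37.28 0.1108 -0.1
37.45 0.109 1.2
```

```bash
for i in 1 2 3 4 5 ; do python3 -m jog '[[0,0,0.03,0],[0,0,0.05,0]]' | sh f.sh; done
```

```text
37.62 0.1086 1.1
37.78 0.1082 0.8
37.95 0.1076 0.8
38.12 0.1071 0.7
38.28 0.1066 2.1
```

```bash
for i in 1 2 3 4 ; do python3 -m jog '[[0,0,0.01,0],[0,0,0.02,0]]' | sh f.sh; done
python3 -m jog '[[0,0,-1,0],[0,0,-4,0],[0,0,-8,0],[0,0,-12,0],[0,0,-15,0],[4,0,-15,0],[8,0,-15,0],[8,0,-15,0],[8,0,-15,0],[8,0,-15,0],[8,0,-15,0],[8,0,-15,0]]'
python3 - <<'E'
from h import *
a,P,d=cam("scene"); Q=np.load("a.npz")["Q"]; save("s2.png",a)
for u,v in [(320,212),(335,222),(300,224)]: print(P[v,u].round(3),Q[v,u].round(3))
E
```

```text
38.45 0.1065 2.9
38.62 0.1064 3.7
38.78 0.1063 6.0
38.95 0.1061 6.3
t: 39.95
eef_pos: [0.5218, -0.0207, 0.2559]
tool_rot: [0.0, 0.071, 0.997, -0.0]
contact_force: [-0.3, -0.5, -1.0]
gripper_width: -0.003
grasp_force: 0.0
[0.607 0.028 0.109] [0.611 0.027 0.113]
[0.654 0.061 0.108] [0.654 0.061 0.108]
[ 0.637 -0.04   0.111] [ 0.635 -0.04   0.109]
```

View pics/s2.png

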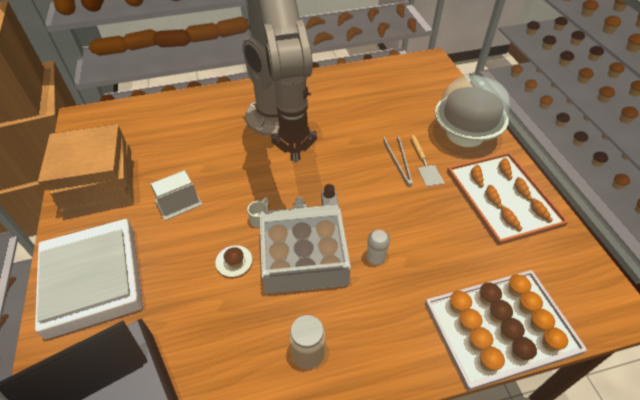

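The picture shows the cover shut and held (rail near (300,215)), everything else in place, and the arm clear.

```bash
python3 -c "
from station import bot
print(bot.hand_in())"
```

```text
the job is handed in; nothing more can be done
None
```

The catch first let go at about 5.2–5.9 N, so I turned the knob 0.3 rad clockwise; it then let go at about 7.2 N, and I shut the cover until the catch held and handed the job in.

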